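# Find the heavy side of the roasting drum and hold it down

### The job

The hand-turned roasting drum is packed unevenly and has to be balanced. First turn the wing of its wind-up run timer back to the zero stop and leave it there; then take the drum's crank handle, find out by feel which side of the drum is heavy, and bring that side straight down. Finish while still gripping the handle, holding the drum still with its heavy side at the bottom, ready for a balance weight to be clamped on top; leave the tin, the small bowl and the jar standing where they are.

Things in the scene. Friction and masses are not known exactly. Their poses are not given: they have to be found in the camera images.
- roaster: drum roaster fixed to the worktop: plinth 230 x 130 x 22 mm, two dark uprights and a closed metal drum, 84 mm in diameter and 150 mm long, on a level axle 120 mm above the worktop. Origin on the worktop below the crank's hub; z up, x along the axle from the crank (at the robot's end) to the drum, y to the left seen from the robot. The crank's hub lies at x = -8 to 4 mm, uprights from 19 mm, the drum at 45 to 195 mm
- drum_mid (a point): fixed point on the axle in the middle of the drum (axes as the roaster's). The drum looks alike all round; unseen packing inside lies to one side, any side, and does not shift; the crank tells nothing about which. Its weight turns the drum with 0.12 to 0.16 N m (3 to 4 N at the handle) when the heavy side is level with the axle, with nothing when it is straight up or down
- crank_axis (a point): fixed point on the axle line where the middle of the crank handle circles it, 37 mm in front of the hub's centre, 120 mm above the worktop; axes as the roaster's. A felt brake drags on the axle with 0.18 N m (4.5 N at the handle) either way, so the drum never turns by itself and stays where it is left. It turns endlessly both ways
- handle_mid (a point): middle of the crank handle, a round wooden sleeve 16 mm thick and 50 mm long, parallel to the axle, pointing to the robot. It circles the axle at radius 40 mm (80 to 160 mm above the worktop), starting anywhere. It spins freely on its pin, so a gripper pointing down can carry it round without turning. The flat crank arm is 29 mm behind this point. The crank is light (32 g) and rigid with the drum
- handle: the same crank handle sleeve; origin at its middle, x axis along it; its orientation about that axis means nothing
- run_timer_dial (a joint): angle of the run timer's dial in rad: 0 is the zero stop, larger is wound up (anticlockwise from above), so it is turned back clockwise; starts at 0.8 to 1.3. It turns easily (0.01 N m) and stays where it is left
- timer_wing (a point): middle of the wing on the run timer's dial, 54 mm above the worktop, on the dial's upright axis. The wing is an upright plate 17 mm thick, 52 mm long, 18 mm high (45 to 63 mm above the worktop), its long side along this point's y axis, which turns with the dial. The timer is a round red and cream wind-up kitchen timer, 62 mm in diameter, 63 mm high, its foot fixed to the worktop
- tin_mid (a point): bystander: middle of a low tin with a label, 75 mm in diameter, 58 mm high, loose
- bowl_mid (a point): bystander: middle of a small cream bowl, 95 mm wide, 45 mm high, loose
- jar_mid (a point): bystander: middle of a jar with a red lid, 65 mm in diameter, 100 mm high, loose
Not all that is in view belongs to the job. What is shaped like the part that bears run_timer_dial but blue or pink is not meant.

How it is judged (in metres and radians):
On the way:
1. the run timer is turned back to its zero stop (value of joint run_timer_dial below 0.1 rad), for 0.2 s.
At the end, for the whole second after the job is handed in: the run timer's dial is at its zero stop (within 0.1 rad), the fingers grip the crank handle (over 1 N), the drum is still (handle slower than 20 mm/s) and its heavy side points straight down within 0.35 rad (20 degrees) (z of load in the frame of roaster below 0.12 m and y of load in the frame of roaster between -0.0103 and 0.0103 m and value of joint run_timer_dial below 0.1 rad and contact force between the fingers and handle above 1 N and linear speed of handle below 0.02 m/s); the arm keeps its last pose, push and grip.
It fails at once if the tin, the small bowl or the jar is moved by more than 30 mm or knocked over (distance of any of tin_mid, bowl_mid, jar_mid from where it was at the start of the episode above 0.03 m or angle between any of tin_mid, bowl_mid, jar_mid's own z axis and vertical above 0.5 rad).
It also fails if it takes over 61 s, if anything falls off the work surface, if the arm or the gripper's body presses on something with over 40 N, if the wrist force passes 120 N, or if a joint passes its speed limit or range.

### The arm

A 6-joint arm with a two-finger parallel gripper is mounted at the origin on a cart in front of the work surface, level with it; the furniture and walls round the work are solid. World frame = base frame: x ahead of the robot, y to its left, z up, the work surface at z = 0. Lengths are in mm, angles in rad, forces in N, time in s.
With the tool pointing down it reaches from about 275 to 750 mm from the base axis. Payload 10.2 kg.
Tool frame: the origin (TCP) lies at the very end of the fingers, on their centre line; the grasp point (between the pads) lies 19 mm behind it; z points along the fingers, y is the line along which they close (so a half turn about z gives the same grasp; the last joint's range is limited). The gripper opens to 85 mm and grips with 20 to 120 N. Pads are 22 mm wide; open, the fingers measure 114 mm over their backs; the gripper's body (76 mm by 85 mm) begins 54 mm behind the grasp point. The pads swing forward as they close: fully open they stand 13 mm farther back than shut.
Start: joints at [1.083, 0.313, 1.498, -0, 1.331, -0.223], TCP at [137.414, 506.703, 197.594] pointing down, gripper open.
Joint ranges: [-2.94, 2.94], [-0.97, 2.17], [0.19, 2.56], [-1.23, 4.37], [0.02, 3.11], [-2.88, 2.88]. Speed limits (rad/s): [2.39, 2.39, 3.01, 3.14, 3.14, 3.14].

### API

Orientations are given as a unit quaternion [w, x, y, z].
In Python, from rig import ctrl gives the robot as it stands.
- The arm moves only by the shell command python3 -m inch 'ROWS' [OPENING] [FORCE]. ROWS is text: rows parted by semicolons, each of 6 numbers parted by spaces: the shift along the tool's x, y, z in mm, then the turn, a rotation vector about the tool's x, y, z in units of 6 degrees (1.0 is 6 degrees). A call has exactly 10 rows; each row shifts and turns the commanded pose from where the row before left it, along the tool's axes as they then stand; what a row does not reach is not made up. A row lasts 1/12 s, in which the tool goes at most 41.7 mm and 7.16 degrees, less where a joint would pass 70% of its speed; a pose out of reach is approached as far as the arm can. A call with a gripper value outside its range is refused whole. OPENING is the opening, from 0 (shut) to 1 (fully open), set as the call begins (- or left out, the last holds). The fingers move at their own pace and stop on an object; FORCE is the grip in N (left out, the last holds). Time passes only in rows, so rows that do not move let the fingers close, or fill a call up. It gives the time, the measured TCP pose, the force, the opening and the grip force at its end, in the units of the state.
- ctrl.sense(): the state, without advancing time (a new reading comes with each control period).
- ctrl.capture(name): name is "scene" or "top"; returns a dict with "image" (400x640x3 uint8, red, green, blue), "intrinsics" (3x3 intrinsics, pixels), "rvec" (rotation vector, rad) and "tvec" (3), from world to camera coordinates, as OpenCV has them. Camera axes: x right, y down, z forward; pixel columns grow to the right and rows downward; lengths in mm; the calibration is good to about 2 mm. A picture is of the moment at which its call begins. There is no depth.
- ctrl.finish_job(): hands the job in; it is judged then, once.
The state is a dict: "time_s": time; "joints": joint angles; "dq": joint speeds; "tau": joint torques, N m; "eef_pos": TCP position; "ee_rot": TCP orientation; "force": force on the tool from outside, world axes, zero at the start; "wrist_torque": the same for the moment, N m; "grip_width": opening from 0.0 (shut) to 1.0 (fully open); "grip_force": force on a finger pad.
Only numpy, scipy, OpenCV 4.12 (cv2) and the standard library are available. Lean on these libraries where they do the work, as an engineer would, in place of code of your own. Each camera call takes 0.05 s, during which the arm holds its last target. There are 200 camera calls.

## Working session

There is one attempt and no reset: what is moved stays moved. The work goes in short steps, Python scripts to look and compute and a shell command to move; the robot and the scene stay as the last step left them, time stands still between calls to the robot, and variables do not carry over. Pictures are saved under pics/ and viewed, at most 10 in all, crops included, and the job is handed in when it is done.

```bash
ls; mkdir -p pics
cat > h.py <<'E'
import numpy as np, cv2
from rig import ctrl
from scipy.spatial.transform import Rotation as R
def cap(n,f=None):
    c=ctrl.capture(n)
    if f: cv2.imwrite('pics/'+f,c['image'][:,:,::-1])
    return c
def ray(c,u,v):
    Rm=cv2.Rodrigues(np.array(c['rvec'],float))[0]; t=np.array(c['tvec'],float).ravel()
    d=Rm.T@np.linalg.inv(np.array(c['intrinsics']))@[u,v,1.]
    return -Rm.T@t, d/np.linalg.norm(d)
def onz(c,u,v,z):
    o,d=ray(c,u,v); return o+d*(z-o[2])/d[2]
def tri(c1,p1,c2,p2):
    o1,d1=ray(c1,*p1); o2,d2=ray(c2,*p2)
    s=np.linalg.lstsq(np.c_[d1,-d2],o2-o1,rcond=None)[0]
    a=o1+s[0]*d1;b=o2+s[1]*d2
    return (a+b)/2,np.linalg.norm(a-b)
def proj(c,P):
    return cv2.projectPoints(np.array(P,float).reshape(-1,3),np.array(c['rvec'],float),np.array(c['tvec'],float),np.array(c['intrinsics'],float),None)[0].reshape(-1,2)
E
python3 - <<'E'
from h import *
a=cap('scene','s0.png');b=cap('top','t0.png')
import pickle;pickle.dump((a,b),open('c0.pkl','wb'))
for c in(a,b): print(ray(c,320,200))
s=ctrl.sense();print(s)
E
```

```text
pics
(array([-157.96025231, -534.11567739,  890.67838921]), array([ 0.61647176,  0.42823244, -0.66074166]))
(array([ -80.82958484,  177.9415472 , 1537.73636185]), array([ 0.41055185, -0.12468266, -0.90327261]))
{'time_s': 0.1, 'joints': array([ 1.08256457e+00,  3.13384674e-01,  1.49833651e+00,  4.13207125e-05,
        1.33100613e+00, -2.23414385e-01]), 'dq': array([ 0.00137119, -0.00099122, -0.00233479,  0.00166637,  0.0027157 ,
       -0.00015849]), 'tau': array([ 2.34065388e-03, -4.12898326e+01, -2.60141748e+01, -2.27274772e-04,
        2.98749714e-03,  2.58580506e-06]), 'eef_pos': array([137.29374036, 506.46382609, 197.10638176]), 'ee_rot': array([-2.16445814e-04,  1.32026980e-01,  9.91245961e-01, -5.24802463e-04]), 'force': array([-1.13774576,  0.07019361,  0.78129286]), 'wrist_torque': array([-0.0083214 , -0.01016787,  0.0660759 ]), 'grip_force': 0.0, 'grip_width': 1.000663199921481}
```

View pics/s0.png

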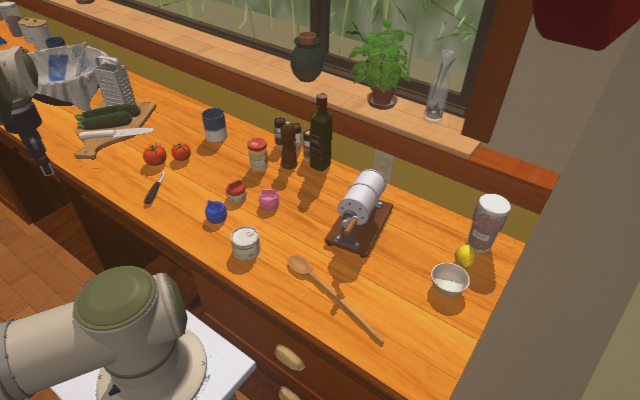

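View pics/t0.png

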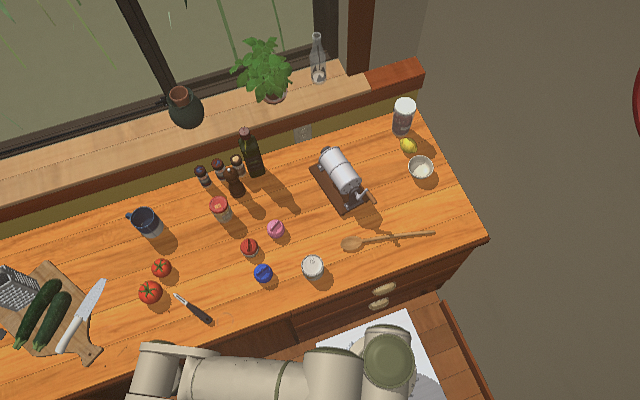

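Scene: the timer candidates are red at (236,191), blue at (215,211) and pink at (268,200). The roaster is at (360,210) with its crank near (347,222). Top: red is at (249,247), blue at (263,273), pink at (276,228), the crank near (365,195), the tin at (312,266), the bowl at (421,167) and the jar at (220,207). The red one matches "red and cream". One enlarged crop to confirm.

Run:
```python
from h import *;import pickle
a,b=pickle.load(open('c0.pkl','rb'))
A=a['image'];B=b['image']
f=lambda im,x,y,w,h:cv2.resize(im[y:y+h,x:x+w],(400,300),interpolation=cv2.INTER_CUBIC)
m=np.vstack([np.hstack([f(A,206,170,60,45),f(A,315,165,80,60+0)]),np.hstack([f(B,219,225,60,45),f(B,320,150,80,60)])])
cv2.imwrite('pics/m0.png',m[:,:,::-1])
```

```text
(no output)
```

View pics/m0.png

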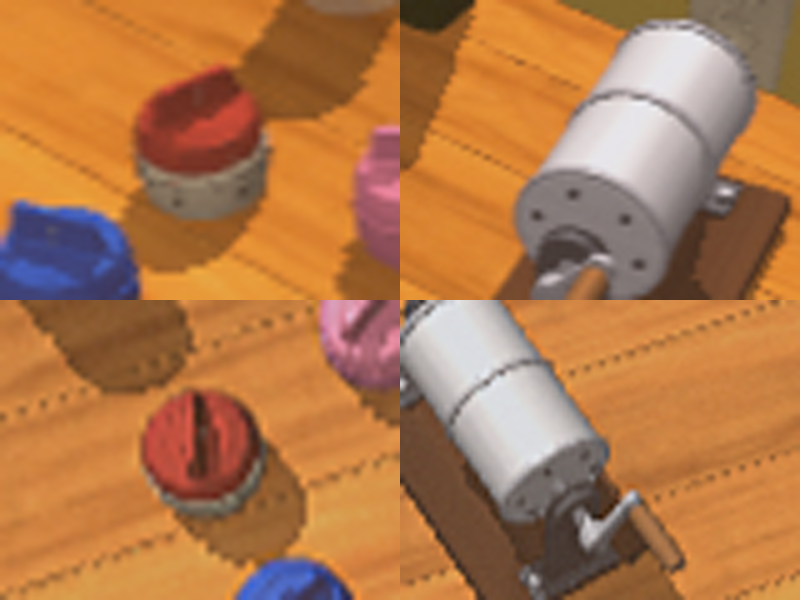

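Confirmed: the red dial on a cream body (left column) is the run timer. The handle sleeve is brown, at about top (372,197) and scene (348,224). Now measuring.

Run:
```python
from h import *;import pickle
a,b=pickle.load(open('c0.pkl','rb'))
def comp(c,box,f):
    x,y,w,h=box; im=c['image'][y:y+h,x:x+w]; hsv=cv2.cvtColor(im,cv2.COLOR_RGB2HSV).astype(int)
    m=f(hsv).astype(np.uint8); n,l,st,ce=cv2.connectedComponentsWithStats(m)
    i=1+np.argmax(st[1:,4]); ys,xs=np.where(l==i); return np.c_[xs+x,ys+y].astype(float)
red=lambda h:((h[...,0]<5)|(h[...,0]>172))&(h[...,1]>120)
ra=comp(a,(222,172,28,24),red); rb=comp(b,(238,234,24,20),red)
for r in(ra,rb): print('red',len(r),r.min(0),r.max(0),r.mean(0))
# dial disc centre
print('timer',tri(a,(ra.min(0)+ra.max(0))/2,b,(rb.min(0)+rb.max(0))/2))
for z in (45,54,63): print(z,onz(a,*((ra.min(0)+ra.max(0))/2),z),onz(b,*((rb.min(0)+rb.max(0))/2),z))
e1=tri(a,(241,180.5),b,(248.5,238.5));e2=tri(a,(227,188.5),b,(249,251.5));print('wing ends',e1,e2)
print('topline z63',onz(b,248.5,238.5,63),onz(b,249.2,251.5,63),'scene',onz(a,241,180.5,63),onz(a,227,188.5,63))
# roaster hub/drum etc. enlarge
A=cv2.resize(a['image'][205:255,320:380],(480,400),interpolation=cv2.INTER_CUBIC);B=cv2.resize(b['image'][180:215,345:385],(320,280),interpolation=cv2.INTER_CUBIC)
o=np.zeros((400,800,3),np.uint8);o[:,:480]=A;o[:280,480:]=B
w=cv2.resize(b['image'][237:257,239:262],(320,278))[:120];o[280:]=o[280:]
cv2.imwrite('pics/m1.png',o[:,:,::-1])
```

```text
red 52 [232. 184.] [243. 192.] [238.05769231 188.40384615]
red 74 [241. 239.] [247. 252.] [244.28378378 246.09459459]
timer (array([542.19239998, 274.09094443,  18.98617741]), np.float64(2.3163712654246136))
45 [522.55890657 249.87020333  45.        ] [530.39044191 272.86816294  45.        ]
54 [515.31658785 241.5267562   54.        ] [526.70527662 272.29583177  54.        ]
63 [508.07426913 233.18330907  63.        ] [523.02011132 271.72350061  63.        ]
wing ends (array([541.64271032, 250.5452541 ,  62.33645151]), np.float64(0.5816721594217011)) (array([496.5208747 , 263.5825581 ,  55.49603357]), np.float64(6.024169801468732))
topline z63 [541.65189565 250.40116007  63.        ] [496.3388561 261.45206    63.       ] scene [540.75159237 249.93944701  63.        ] [487.30076314 256.62697207  63.        ]
```

View pics/m1.png

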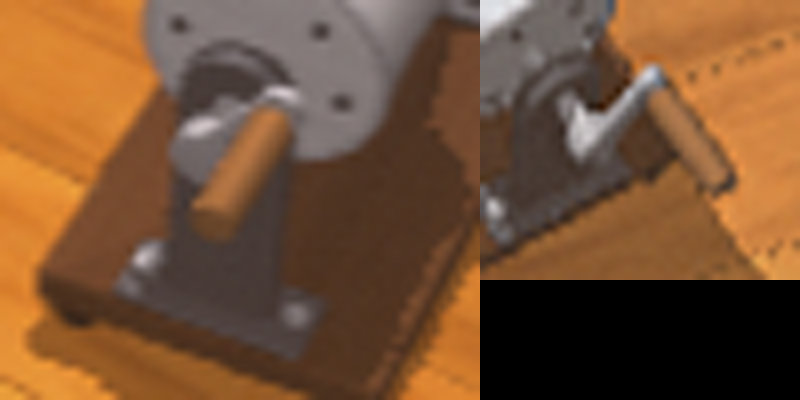

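Handle sleeve: scene far end (354.8,218.8), near end (346.6,232.8); top far end (366.9,190.6), near end (375.3,202.8). Hub: scene (344.4,223.1), top (357.9,198.1).

Run:
```python
from h import *;import pickle
a,b=pickle.load(open('c0.pkl','rb'))
print('far',tri(a,(354.8,218.8),b,(366.9,190.6)));print('near',tri(a,(346.6,232.8),b,(375.3,202.8)));print('hub',tri(a,(344.4,223.1),b,(357.9,198.1)))
# drum front disc centre and rear: plinth front corners on worktop (z=22 top)
print('plinth corners',[onz(a,x,y,22).round() for x,y in((320+40/8,205+275/8),(320+375/8,205+385/8))])
print('dial',tri(a,(236,188.5),b,(249.6,246.7)),[onz(b,249.6,246.7,z).round(1) for z in(45,54)],[onz(a,236,188.5,z).round(1) for z in(45,54)])
# wing dark stripe in the top view
im=b['image'][236:256,238:262];print(im[...,0]);
# bystanders
print('tin',onz(b,312,266,29).round(),'blue',onz(b,263,273,50).round(),'pink',onz(b,276,228,50).round(),'jar',onz(b,220,205,100).round())
```

```text
far (array([ 522.2452273 , -169.28746717,  157.06598927]), np.float64(1.3709823117464566))
near (array([ 472.11446982, -178.17222948,  154.09307387]), np.float64(1.9440935167717721))
hub (array([ 522.99291294, -139.20779677,  122.9598869 ]), np.float64(0.595690074838347))
plinth corners [array([526., -80.,  22.]), array([ 553., -200.,   22.])]
dial (array([521.63106075, 256.43217458,  40.09515142]), np.float64(0.5709422742997051)) [array([519.4, 256.3,  45. ]), array([515.8, 255.8,  54. ])] [array([518. , 251.8,  45. ]), array([510.8, 243.5,  54. ])]
[[136 134 143 135 132 125 117 172 188 187 194 205 208 212 213 213 212 210
  213 214 215 216 213 211]
 [132 130 129 122 119 112 178 199 206 206 215 220 221 216 211 211 209 212
  212 215 214 212 208 206]
 [118 116 113 181 182 185 209 214 169 161 159 188 182 185 185 217 214 214
  208 207 207 208 206 205]
 [179 183 186 209 208 213 178 181 169 183  79 126 174 173 156 161 183 217
  213 209 207 205 207 211]
 [203 209 211 212 213 197 179 186 178 186  62  84 178 175 164 157 119 163
  214 210 212 212 216 215]
 [208 212 215 216 204 187 191 192 163 
[... 863 characters left out ...]
31 156]
 [219 221 174 126 167 190 188 187 196  95 102  74 119 130 170 166 134  98
  101 131  84 137 141 134]
 [213 211 199 158 136 177 187 188 195 122 107 101 132 138 141 132 110  92
  135 102 116 144 145 147]
 [198 202 204 173 134 129 145 172 193 173 145 134 126 126 118 114 107 108
  122  90 143 148 147 147]
 [197 201 200 194 192 108 113 133 146 146 132 125 120 120 110 104 105 110
   90 104 149 143 145 146]
 [198 196 196 202 212 120 133 117 114 118 112 111 113 104 116 142 106  82
  108 141 147 153 136 122]
 [199 201 200 200 202 160 121 121 124 140 144 141 132 137 114 126 106  94
  154 138 123 157 143 141]]
tin [384.  80.  29.] blue [413. 241.  50.] pink [550. 151.  50.] jar [678. 305. 100.]
```

```bash
python3 -m inch '-22 -7 0 0 0 0;-22 -7 0 0 0 0;-22 -7 0 0 0 0;-22 -7 0 0 0 0;-22 -7 0 0 0 0;-22 -7 0 0 0 0;-22 -7 0 0 0 0;-22 -7 0 0 0 0;-22 -7 0 0 0 0;-22 -7 0 0 0 0'; python3 -m inch '-22 -7 8 0 0 0;-22 -7 8 0 0 0;-22 -7 8 0 0 0;-22 -7 8 0 0 0;-22 -7 8 0 0 0;-22 -7 8 0 0 0;-22 -7 8 0 0 0;-22 -7 8 0 0 0;-22 -7 8 0 0 0;-15 -7 8 0 0 0' 0.8 30
```

```text
time_s: 0.93
eef_pos: [332.2, 380.7, 197.3]
ee_rot: [-0.0, 0.132, 0.991, -0.0]
force: [-0.3, 0.5, 0.9]
grip_width: 1.003
grip_force: 0.0
time_s: 1.77
eef_pos: [520.0, 257.1, 116.7]
ee_rot: [-0.0, 0.132, 0.991, -0.0]
force: [0.5, 0.6, 0.0]
grip_width: 0.802
grip_force: 0.0
```

```bash
python3 -m inch '0 0 10 0 0 0;0 0 10 0 0 0;0 0 10 0 0 0;0 0 10 0 0 0;0 0 10 0 0 0;0 0 10 0 0 0;0 0 8 0 0 0;0 0 0 0 0 0;0 0 0 0 0 0;0 0 0 0 0 0'; python3 -m inch '0 0 0 0 0 0;0 0 0 0 0 0;0 0 0 0 0 0;0 0 0 0 0 0;0 0 0 0 0 0;0 0 0 0 0 0;0 0 0 0 0 0;0 0 0 0 0 0;0 0 0 0 0 0;0 0 0 0 0 0' 0 20; python3 -c "
from h import *
a=cap('scene');b=cap('top')
f=lambda im,x,y,w,h:cv2.resize(im[y:y+h,x:x+w],(400,300),interpolation=cv2.INTER_CUBIC)
cv2.imwrite('pics/m2.png',np.hstack([f(a['image'],196,160,80,60),f(b['image'],209,215,80,60)])[:,:,::-1])
s=ctrl.sense();print(s['force'],s['wrist_torque'])"
```

```text
time_s: 2.6
eef_pos: [519.0, 258.4, 50.1]
ee_rot: [0.0, 0.132, 0.991, 0.0]
force: [0.5, -0.7, 0.4]
grip_width: 0.798
grip_force: 0.0
time_s: 3.43
eef_pos: [518.7, 258.3, 49.6]
ee_rot: [0.0, 0.132, 0.991, 0.0]
force: [0.0, -0.2, 0.5]
grip_width: -0.002
grip_force: 0.0
[0.16264515 0.04649574 1.18141966] [ 0.00753984  0.00744838 -0.00265774]
```

View pics/m2.png

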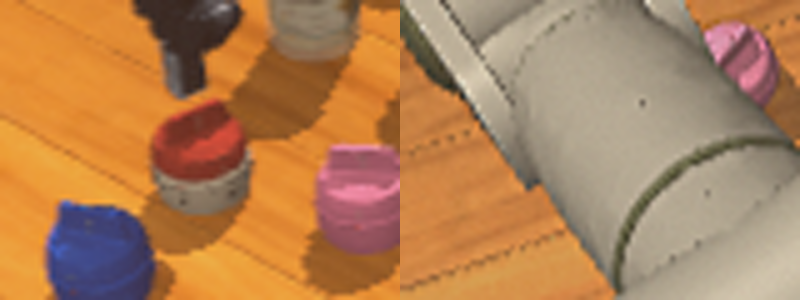

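```bash
python3 -c "
from h import *
import pickle
a,b=pickle.load(open('c0.pkl','rb'))
print(proj(a,[[518.7,258.3,49.6],[518.7,258.3,0],[518,255,45]]))
for z in (30,49.6,63): print(onz(a,233,179,z),onz(a,232.5,179,z))
print(tri(a,(236,202.5),b,(248.7,247.0)))
print([onz(a,236.5,201.8,0),onz(a,236,191,45),onz(a,236.5,190,50)])
print(onz(b,248.0,246,45),onz(b,248.,246,63))
"
```

```text
[[234.46958178 186.43165196]
 [236.24201782 198.53889389]
 [235.25186515 188.10911778]]
[558.68396756 306.96423872  30.        ] [557.7135973  308.23880566  30.        ]
[542.36401938 287.81054954  49.6       ] [541.41574711 289.0560911   49.6       ]
[531.20650379 274.7156804   63.        ] [530.27333932 275.94137808  63.        ]
(array([536.37871362, 267.22870136, -25.55194564]), np.float64(22.775686626615197))
[array([507.97077458, 246.76498965,   0.        ]), array([509.40252968, 243.46115486,  45.        ]), array([509.79243009, 240.97587252,  50.        ])]
[523.75368507 260.64912744  45.        ] [516.46338309 259.65180702  63.        ]
```

```bash
python3 -c "
from h import *
a=cap('scene');im=a['image'][150:210,200:270]
o=cv2.resize(im,(700,600),interpolation=cv2.INTER_LINEAR)
s=ctrl.sense();P=s['eef_pos'];print(P)
for k,z in ((0,P[2]),(1,P[2]+19),(2,P[2]+73)):
  p=(proj(a,[P[0],P[1],z])[0]-[200,150]+.5)*10;cv2.drawMarker(o,tuple(int(v) for v in p),(0,255,0),0,20,1)
cv2.imwrite('pics/m3.png',o[:,:,::-1])"
```

```text
[518.67550701 258.23144114  49.58964795]
```

View pics/m3.png

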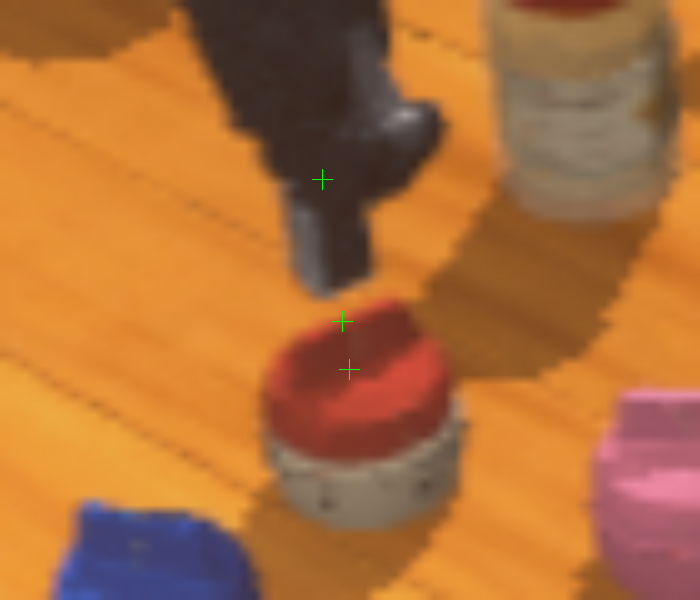

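```bash
python3 -c "
from h import *
import pickle
a,b=pickle.load(open('c0.pkl','rb'))
print(proj(a,[[137.3,506.5,197.1],[137.3,506.5,216],[137.3,506.5,270],[0,0,0]]),proj(b,[[137.3,506.5,197.1]]))
im=a['image'][100:190,0:80];o=cv2.resize(im,(480,540))
for z in (197.1,216,270):
  p=(proj(a,[137.3,506.5,z])[0]-[0,100]+.5)*6;cv2.drawMarker(o,tuple(int(v) for v in p),(0,255,0),0,20,1)
c=cap('top');o2=np.zeros((540,320,3),np.uint8)
cv2.imwrite('pics/m4.png',o[:,:,::-1])
s=ctrl.sense();print(s['joints'],s['eef_pos'])"
```

```text
[[ 52.0712739  180.16808672]
 [ 49.09654659 174.32540005]
 [ 40.20126507 156.85410365]
 [153.57928548 372.39877596]] [[191.80979354 384.65666047]]
[ 2.59891004e-01  5.80800770e-01  1.50467902e+00 -2.33333675e-05
  1.05611979e+00 -1.04607544e+00] [518.67811873 258.25424852  49.61014904]
```

View pics/m4.png

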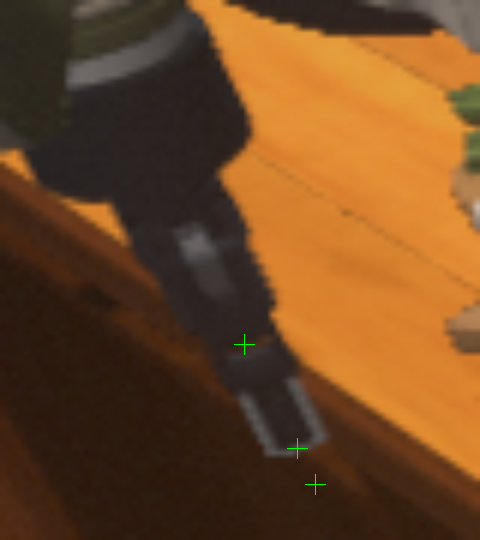

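Shut, the fingertips appear about 7 px above where the TCP projects, so they stopped above the wing. I'll open them and descend gently.

```bash
python3 -m inch '0 0 0 0 0 0;0 0 0 0 0 0;0 0 0 0 0 0;0 0 0 0 0 0;0 0 2 0 0 0;0 0 2 0 0 0;0 0 2 0 0 0;0 0 2 0 0 0;0 0 2 0 0 0;0 0 0 0 0 0' 0.8
python3 - <<'E'
from h import *
a=cap('scene')
im=a['image'];g=cv2.cvtColor(im,cv2.COLOR_RGB2HSV).astype(int)
# dark/grey finger mask: low saturation
for y in range(164,196):
    print(y,''.join('#' if (im[y,x].max()<90 and im[y,x,0]-im[y,x,2]<25) else ('g' if g[y,x,1]<70 else ('r' if (g[y,x,0]<5 or g[y,x,0]>172) else '.')) for x in range(215,262)))
E
```

```text
time_s: 4.47
eef_pos: [518.4, 258.2, 39.1]
ee_rot: [-0.0, 0.132, 0.991, -0.0]
force: [-0.2, 0.1, 0.2]
grip_width: 0.798
grip_force: 0.0
164 ........g#.#.#####....########..........ggg....
165 ........#......##.....########.................
166 ...............##...###########...............g
167 ...............################............gg..
168 .........#.....######..##.#####................
169 .........#........##...########................
170 .........#.........#...########................
171 .........#.........##..########................
172 ....................#..########................
173 ....................###########................
174 ....................###########................
175 .....................########..................
176 .....................#######...................
177 .....................#####.....................
178 .....................g###......................
179 .....................g######...................
180 .....................gg#####...................
181 .....................gg#.###...................
182 ...................r.gg#####...................
183 ................rr...gg#.##....................
184 ...............r.....gg#..#r...................
185 ......................gg#rrrr..................
186 .............rr.........rrrrr..................
187 .............rr..r.rr..rrrrrrr.................
188 ..............r..rrrrrrrrrrrr..................
189 ............rrrr.rrrrrrrrrrrr..................
190 .............rrrrrr.rrrrrrr....................
191 .............r.r..rrrrrr.......................
192 ..................r..rr.......................r
193 ................r..r.r..r.....................r
194 ......................r......................rr
195 .............g..............................rrr
```

Run:
```python
from h import *
a=cap('scene')
for o in(34,0,-34):
  for z in (39,50,60): print(o,z,proj(a,[518.4+o*.262,258.2+o*.965,z])[0].round(1))
im=a['image'][145:205,205:275]
cv2.imwrite('pics/m5.png',cv2.resize(im,(700,600))[:,:,::-1])
```

```text
34 39 [229.3 183.6]
34 50 [228.8 180.9]
34 60 [228.4 178.4]
0 39 [234.8 189.1]
0 50 [234.4 186.4]
0 60 [234.  183.9]
-34 39 [240.5 194.8]
-34 50 [240.2 192. ]
-34 60 [239.8 189.5]
```

View pics/m5.png

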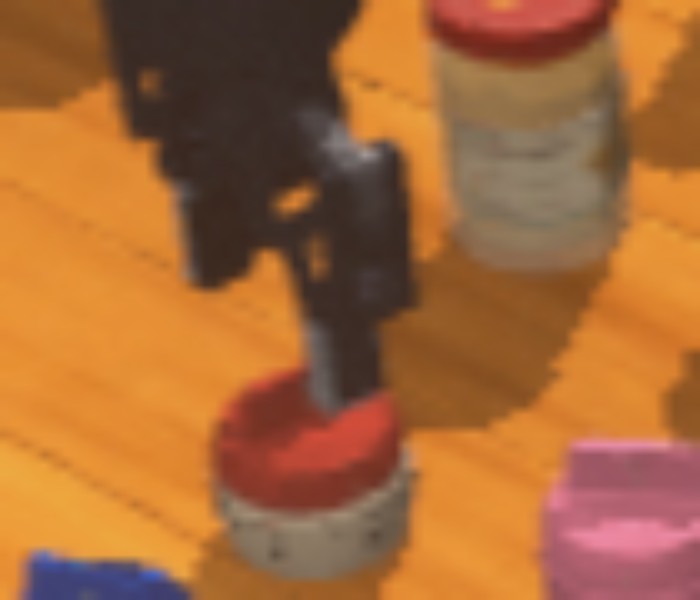

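The open finger tips are at about (239,186) and (225,173), roughly 28 mm higher than reported, and still clear of the wing. I'll continue down, watching the force.

```bash
python3 -m inch '0 0 2 0 0 0;0 0 2 0 0 0;0 0 2 0 0 0;0 0 2 0 0 0;0 0 2 0 0 0;0 0 2 0 0 0;0 0 0 0 0 0;0 0 0 0 0 0;0 0 0 0 0 0;0 0 0 0 0 0'; python3 -m inch '0 0 0 0 0 0;0 0 0 0 0 0;0 0 0 0 0 0;0 0 0 0 0 0;0 0 0 0 0 0;0 0 0 0 0 0;0 0 0 0 0 0;0 0 0 0 0 0;0 0 0 0 0 0;0 0 0 0 0 0' 0.1 20
```

```text
time_s: 5.4
eef_pos: [518.7, 258.3, 27.7]
ee_rot: [0.0, 0.132, 0.991, 0.0]
force: [-0.2, -0.7, -0.0]
grip_width: 0.797
grip_force: 0.0
time_s: 6.23
eef_pos: [519.5, 260.9, 28.1]
ee_rot: [0.001, 0.132, 0.991, 0.003]
force: [3.0, 13.9, -1.4]
grip_width: 0.101
grip_force: 6.6
```

```bash
python3 -m inch '0 0 0 0 0 0;0 0 0 0 0 0;0 0 0 0 0 0;0 0 0 0 0 0;0 0 0 0 0 0;0 0 0 0 0 0;0 0 0 0 0 0;0 0 0 0 0 0;0 0 0 0 0 0;0 0 0 0 0 0' 0 20
python3 - <<'E'
from h import *
a=cap('scene')
im=a['image'][155:205,205:275]
cv2.imwrite('pics/m6.png',cv2.resize(im,(700,500))[:,:,::-1])
s=ctrl.sense();print(s['force'],s['wrist_torque'])
E
```

```text
time_s: 7.07
eef_pos: [519.9, 262.4, 28.2]
ee_rot: [0.002, 0.132, 0.991, 0.004]
force: [5.3, 23.4, -5.4]
grip_width: 0.051
grip_force: 17.9
[ 4.61193729 22.37392327 -3.73740486] [ 3.88014128 -0.94135236  0.09274939]
```

View pics/m6.png

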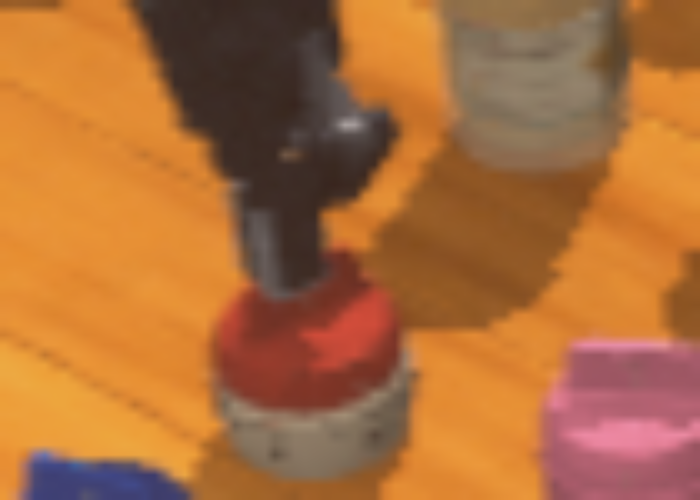

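The fingers have the thin crest of the wing, with the arm pushed about 4 mm to +y. I'll recentre, go a little deeper and regrip.

```bash
python3 -m inch '0 0 0 0 0 0;0 0 0 0 0 0;0 1 0 0 0 0;0 2 2 0 0 0;0 1 2 0 0 0;0 0 2 0 0 0;0 0 1 0 0 0;0 0 0 0 0 0;0 0 0 0 0 0;0 0 0 0 0 0' 0.5; python3 -m inch '0 0 0 0 0 0;0 0 0 0 0 0;0 0 0 0 0 0;0 0 0 0 0 0;0 0 0 0 0 0;0 0 0 0 0 0;0 0 0 0 0 0;0 0 0 0 0 0;0 0 0 0 0 0;0 0 0 0 0 0' 0 20
```

```text
time_s: 7.95
eef_pos: [519.8, 262.1, 20.7]
ee_rot: [0.0, 0.132, 0.991, 0.0]
force: [-0.5, -0.1, 0.0]
grip_width: 0.504
grip_force: 0.0
time_s: 8.78
eef_pos: [520.1, 263.0, 20.7]
ee_rot: [0.001, 0.132, 0.991, 0.001]
force: [2.2, 5.0, -2.3]
grip_width: 0.109
grip_force: 18.1
```

```bash
python3 -m inch '0 0 0 0 0 0.8;0 0 0 0 0 0.8;0 0 0 0 0 0.8;0 0 0 0 0 0.8;0 0 0 0 0 0.8;0 0 0 0 0 0.8;0 0 0 0 0 0.5;0 0 0 0 0 0.5;0 0 0 0 0 0.5;0 0 0 0 0 0' ; python3 -c "
from h import *
s=ctrl.sense();print(s['wrist_torque'],s['joints'])"
```

```text
time_s: 9.62
eef_pos: [521.7, 265.2, 20.9]
ee_rot: [0.001, 0.447, 0.894, 0.004]
force: [10.0, 18.1, -9.0]
grip_width: 0.107
grip_force: 17.1
[ 2.97715753 -1.68037579  0.13056981] [ 0.26818027  0.62632506  1.51344817  0.00503014  0.99424517 -0.37770817]
```

```bash
python3 -m inch '1 2 0 0 0 0;0 2 0 0 0 0;0 0 0 0 0 0.5;0 0 0 0 0 0.5;0 0 0 0 0 0.5;0 0 0 0 0 0.5;0 0 0 0 0 0.5;0 0 0 0 0 0.5;0 0 0 0 0 0;0 0 0 0 0 0' ; python3 -c "
from h import *
s=ctrl.sense();print(s['wrist_torque'],s['joints'])"
```

```text
time_s: 10.45
eef_pos: [522.9, 266.0, 20.9]
ee_rot: [0.0, 0.58, 0.814, 0.001]
force: [1.3, 5.0, -1.3]
grip_width: 0.108
grip_force: 21.3
[ 0.84376095 -0.39928004  0.25267532] [ 2.70658387e-01  6.32088252e-01  1.50275121e+00  1.02517408e-03
  1.00472822e+00 -6.21085589e-02]
```

```bash
python3 -m inch '0 0.5 0 0 0 0.4;0 0.5 0 0 0 0.4;0 0 0 0 0 0.4;0 0 0 0 0 0.4;0 0 0 0 0 0.4;0 0 0 0 0 0;0 0 0 0 0 0;0 0 0 0 0 0;0 0 0 0 0 0;0 0 0 0 0 0' ; python3 -c "
from h import *
s=ctrl.sense();print(s['wrist_torque'],s['joints'])"
```

```text
time_s: 11.28
eef_pos: [522.9, 266.2, 20.9]
ee_rot: [-0.0, 0.661, 0.75, -0.0]
force: [-3.4, 3.8, 5.2]
grip_width: 0.104
grip_force: 61.9
[0.78029051 0.52381788 1.36415729] [2.71160082e-01 6.33509506e-01 1.50019745e+00 3.29738199e-04
 1.00810948e+00 1.44531868e-01]
```

Stop felt: 1.36 N m about the tool axis, against 0.01 needed to turn it. Releasing, rising and turning the tool for the handle.

```bash
python3 -m inch '0 0 0 0 0 0;0 0 0 0 0 0;0 0 0 0 0 0;0 0 -20 0 0 0;0 0 -25 0 0 0;0 0 -25 0 0 1.15;0 0 -25 0 0 1.15;0 0 -25 0 0 1.15;0 0 -25 0 0 1.15;0 0 -25 0 0 1.15' 0.55; python3 -m inch '0 0 0 0 0 1.07;0 0 0 0 0 1.07;0 0 0 0 0 1.07;0 0 0 0 0 1.07;0 0 0 0 0 1.07;0 0 0 0 0 1.07;0 0 0 0 0 1.07;0 0 0 0 0 1.07;-7 35 0 0 0 0;-9 35 0 0 0 0'; python3 -m inch '-10 36 0 0 0 0;-10 36 0 0 0 0;-10 36 0 0 0 0;-10 36 0 0 0 0;-10 36 0 0 0 0;-10 36 0 0 0 0;-10 36 0 0 0 0;-10 36 0 0 0 0;-10 36 0 0 0 0;-10 31 0 0 0 0';  python3 - <<'E'
from h import *
import pickle
a0,b0=pickle.load(open('c0.pkl','rb'))
s=ctrl.sense();P=s['eef_pos'];print(P,s['force'],s['joints'])
a=cap('scene');b=cap('top');pickle.dump((a,b),open('c1.pkl','wb'))
# timer red patch now
A=a['image'];B=b['image'];T=cv2.resize(B[234:260,236:264],(280,260),interpolation=cv2.INTER_CUBIC);S=cv2.resize(A[165:215,200:250],(280,280),interpolation=cv2.INTER_CUBIC)
G=cv2.resize(A[150:255,310:400],(514,600),interpolation=cv2.INTER_CUBIC)
k=514/90
for z in (P[2],P[2]+28):
  p=(proj(a,[P[0],P[1],z])[0]-[310,150]+.5)*k;cv2.drawMarker(G,tuple(int(v) for v in p),(0,255,0),0,20,1)
o=np.zeros((600,800,3),np.uint8);o[:,:514]=G;o[:260,520:]=T;o[300:580,520:]=S
cv2.imwrite('pics/m7.png',o[:,:,::-1])
E
```

```text
time_s: 12.12
eef_pos: [523.2, 265.2, 191.7]
ee_rot: [0.0, 0.856, 0.516, -0.0]
force: [-0.1, -0.5, 0.1]
grip_width: 0.549
grip_force: 0.0
time_s: 12.95
eef_pos: [520.9, 193.6, 190.0]
ee_rot: [0.0, 0.995, 0.098, -0.0]
force: [1.2, -0.1, 0.1]
grip_width: 0.551
grip_force: 0.0
time_s: 13.78
eef_pos: [491.1, -176.4, 190.4]
ee_rot: [0.0, 0.995, 0.097, -0.0]
force: [0.8, -0.1, -0.0]
grip_width: 0.55
grip_force: 0.0
[ 491.14650289 -176.35239323  190.44625936] [ 0.84454062 -0.13056459 -0.03816674] [-5.69312417e-01  3.11576680e-01  1.51853173e+00 -2.95812926e-04
  1.31154290e+00  8.07686959e-01]
```

View pics/m7.png

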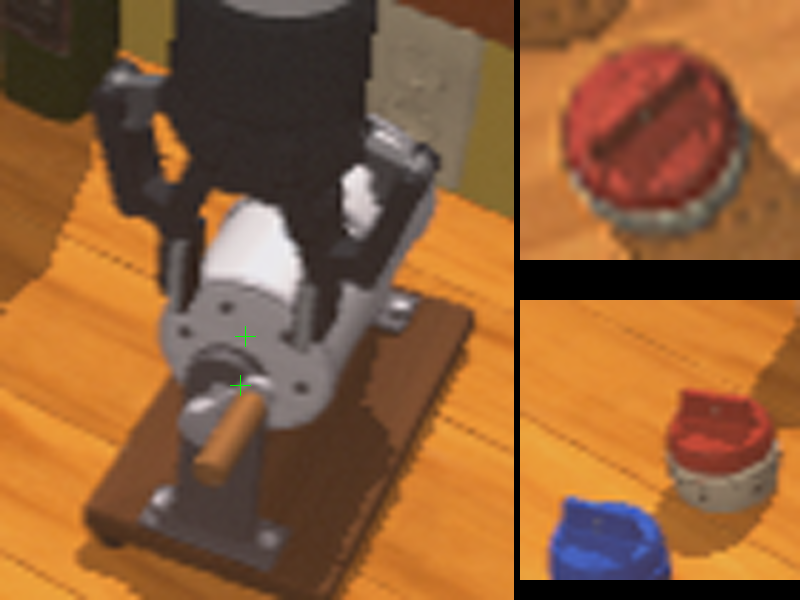

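The timer's wing has turned clockwise and now lies at about 55° in the image. The finger tips, (341,203) and (367,210), straddle the handle from above, and the 28 mm offset holds here too. Descending and gripping.

```bash
python3 -m inch '0 0 12 0 0 0;0 0 12 0 0 0;0 0 12 0 0 0;0 0 12 0 0 0;0 0 10 0 0 0;0 0 9 0 0 0;0 0 6 0 0 0;0 0 5 0 0 0;0 0 4 0 0 0;0 0 0 0 0 0'; python3 -m inch '0 0 0 0 0 0;0 0 0 0 0 0;0 0 0 0 0 0;0 0 0 0 0 0;0 0 0 0 0 0;0 0 0 0 0 0;0 0 0 0 0 0;0 0 0 0 0 0;0 0 0 0 0 0;0 0 0 0 0 0' 0 30
```

```text
time_s: 14.72
eef_pos: [491.6, -173.6, 108.1]
ee_rot: [-0.0, 0.995, 0.097, -0.0]
force: [-0.3, 0.3, -0.4]
grip_width: 0.55
grip_force: 0.0
time_s: 15.55
eef_pos: [491.8, -173.5, 108.7]
ee_rot: [-0.0, 0.995, 0.097, 0.0]
force: [-0.6, 5.0, 2.7]
grip_width: 0.174
grip_force: 32.3
```

```bash
cat > r.py <<'E'
import sys,json,os
from h import *
# r.py log  -> append reading ; r.py rows th0 th1 -> shifts (tool y, z) per row
ex=R.from_euler('z',11.2,degrees=True).as_matrix()
def log():
    s=ctrl.sense();p=ex.T@s['eef_pos'];f=ex.T@s['force']
    L=json.load(open('log.json')) if os.path.exists('log.json') else []
    L.append([s['time_s'],*p,*f,s['grip_width'],s['grip_force']]);json.dump(L,open('log.json','w'))
    print(np.round(L[-1],1))
def rows(a,b):
    t=np.radians(np.linspace(a,b,11));y=40*np.sin(t);z=-40*np.cos(t)
    print(' ; '.join('%.1f %.1f'%q for q in zip(np.diff(y),np.diff(z))))
if sys.argv[1]=='log':log()
for k in range(2,len(sys.argv)-1): rows(float(sys.argv[k]),float(sys.argv[k+1]))
E
python3 r.py log; python3 r.py x 41 71 101
```

```text
[ 1.560e+01  4.488e+02 -2.657e+02  1.087e+02  4.000e-01  5.100e+00
  2.700e+00  2.000e-01  3.230e+01]
1.5 1.4 ; 1.5 1.5 ; 1.4 1.6 ; 1.3 1.6 ; 1.2 1.7 ; 1.1 1.8 ; 1.0 1.8 ; 0.9 1.9 ; 0.8 1.9 ; 0.7 2.0
0.6 2.0 ; 0.5 2.0 ; 0.4 2.1 ; 0.3 2.1 ; 0.2 2.1 ; 0.1 2.1 ; -0.0 2.1 ; -0.1 2.1 ; -0.2 2.1 ; -0.3 2.1
```

```bash
python3 -m inch '0 1.5 1.4 0 0 0;0 1.5 1.5 0 0 0;0 1.4 1.6 0 0 0;0 1.3 1.6 0 0 0;0 1.2 1.7 0 0 0;0 1.1 1.8 0 0 0;0 1 1.8 0 0 0;0 0.9 1.9 0 0 0;0 0.8 1.9 0 0 0;0 0.7 2 0 0 0' >/dev/null; python3 r.py log; python3 -m inch '0 0.6 2 0 0 0;0 0.5 2 0 0 0;0 0.4 2.1 0 0 0;0 0.3 2.1 0 0 0;0 0.2 2.1 0 0 0;0 0.1 2.1 0 0 0;0 0 2.1 0 0 0;0 -0.1 2.1 0 0 0;0 -0.2 2.1 0 0 0;0 -0.3 2.1 0 0 0' >/dev/null; python3 r.py log; python3 r.py x 101 131 161
```

```text
[ 1.640e+01  4.487e+02 -2.780e+02  9.160e+01 -5.000e-01  2.600e+00
  5.000e+00  2.000e-01  3.250e+01]
[ 1.720e+01  4.486e+02 -2.797e+02  7.040e+01 -2.000e+00 -5.600e+00
  1.600e+00  2.000e-01  3.240e+01]
-0.5 2.0 ; -0.6 2.0 ; -0.7 2.0 ; -0.8 1.9 ; -0.9 1.9 ; -1.0 1.9 ; -1.1 1.8 ; -1.2 1.7 ; -1.2 1.7 ; -1.3 1.6
-1.4 1.5 ; -1.5 1.5 ; -1.6 1.4 ; -1.6 1.3 ; -1.7 1.2 ; -1.8 1.1 ; -1.8 1.0 ; -1.9 0.9 ; -1.9 0.8 ; -2.0 0.7
```

```bash
python3 -m inch '0 -0.5 2 0 0 0;0 -0.6 2 0 0 0;0 -0.7 2 0 0 0;0 -0.8 1.9 0 0 0;0 -0.9 1.9 0 0 0;0 -1 1.9 0 0 0;0 -1.1 1.8 0 0 0;0 -1.2 1.7 0 0 0;0 -1.2 1.7 0 0 0;0 -1.3 1.6 0 0 0' >/dev/null; python3 r.py log
python3 - <<'E'
import json,numpy as np
from scipy.optimize import least_squares as ls
L=np.array(json.load(open('log.json')));u,v=L[:,2],L[:,3]
r=ls(lambda c:np.hypot(u-c[0],v-c[1])-40,[-238,77]);print(r.x,r.fun,np.degrees(np.arctan2(-(u-r.x[0]),v-r.x[1])))
E
```

```text
[ 1.800e+01  4.486e+02 -2.702e+02  5.140e+01  7.000e-01 -6.500e+00
 -2.300e+00  2.000e-01  3.190e+01]
[-240.37083195   77.89802465] [-0.08963639  0.09166321  0.01743398 -0.06187129] [ 39.47468157  69.98670095 100.7581537  131.59566748]
```

The circle fit is excellent (residual under 0.1 mm, angles as planned), so I carry on round.

```bash
python3 -m inch '0 -1.4 1.5 0 0 0;0 -1.5 1.5 0 0 0;0 -1.6 1.4 0 0 0;0 -1.6 1.3 0 0 0;0 -1.7 1.2 0 0 0;0 -1.8 1.1 0 0 0;0 -1.8 1 0 0 0;0 -1.9 0.9 0 0 0;0 -1.9 0.8 0 0 0;0 -2 0.7 0 0 0' >/dev/null; python3 r.py log;python3 r.py x 161 191 221 251 281 311 341 371
```

```text
[ 1.890e+01  4.485e+02 -2.520e+02  4.000e+01  2.100e+00 -4.600e+00
 -1.000e+01  2.000e-01  3.120e+01]
-2.0 0.6 ; -2.0 0.5 ; -2.1 0.4 ; -2.1 0.3 ; -2.1 0.2 ; -2.1 0.1 ; -2.1 -0.0 ; -2.1 -0.1 ; -2.1 -0.2 ; -2.1 -0.3
-2.0 -0.5 ; -2.0 -0.6 ; -2.0 -0.7 ; -1.9 -0.8 ; -1.9 -0.9 ; -1.9 -1.0 ; -1.8 -1.1 ; -1.7 -1.2 ; -1.7 -1.2 ; -1.6 -1.3
-1.5 -1.4 ; -1.5 -1.5 ; -1.4 -1.6 ; -1.3 -1.6 ; -1.2 -1.7 ; -1.1 -1.8 ; -1.0 -1.8 ; -0.9 -1.9 ; -0.8 -1.9 ; -0.7 -2.0
-0.6 -2.0 ; -0.5 -2.0 ; -0.4 -2.1 ; -0.3 -2.1 ; -0.2 -2.1 ; -0.1 -2.1 ; 0.0 -2.1 ; 0.1 -2.1 ; 0.2 -2.1 ; 0.3 -2.1
0.5 -2.0 ; 0.6 -2.0 ; 0.7 -2.0 ; 0.8 -1.9 ; 0.9 -1.9 ; 1.0 -1.9 ; 1.1 -1.8 ; 1.2 -1.7 ; 1.2 -1.7 ; 1.3 -1.6
1.4 -1.5 ; 1.5 -1.5 ; 1.6 -1.4 ; 1.6 -1.3 ; 1.7 -1.2 ; 1.8 -1.1 ; 1.8 -1.0 ; 1.9 -0.9 ; 1.9 -0.8 ; 2.0 -0.7
2.0 -0.6 ; 2.0 -0.5 ; 2.1 -0.4 ; 2.1 -0.3 ; 2.1 -0.2 ; 2.1 -0.1 ; 2.1 0.0 ; 2.1 0.1 ; 2.1 0.2 ; 2.1 0.3
```

```bash
python3 -m inch '0 -2 1.2 0 0 0;0 -2 1 0 0 0;0 -2.1 0.4 0 0 0;0 -2.1 0.3 0 0 0;0 -2.1 0.2 0 0 0;0 -2.1 0.1 0 0 0;0 -2.1 0 0 0 0;0 -2.1 -0.1 0 0 0;0 -2.1 -0.2 0 0 0;0 -2.1 -0.3 0 0 0' >/dev/null; python3 r.py log; python3 -m inch '0 -2 -0.5 0 0 0;0 -2 -0.6 0 0 0;0 -2 -0.7 0 0 0;0 -1.9 -0.8 0 0 0;0 -1.9 -0.9 0 0 0;0 -1.9 -1 0 0 0;0 -1.8 -1.1 0 0 0;0 -1.7 -1.2 0 0 0;0 -1.7 -1.2 0 0 0;0 -1.6 -1.3 0 0 0' >/dev/null; python3 r.py log; python3 -m inch '0 -1.5 -1.4 0 0 0;0 -1.5 -1.5 0 0 0;0 -1.4 -1.6 0 0 0;0 -1.3 -1.6 0 0 0;0 -1.2 -1.7 0 0 0;0 -1.1 -1.8 0 0 0;0 -1 -1.8 0 0 0;0 -0.9 -1.9 0 0 0;0 -0.8 -1.9 0 0 0;0 -0.7 -2 0 0 0' >/dev/null; python3 r.py log
cat > fit.py <<'E'
import json,numpy as np
from scipy.optimize import least_squares as ls
L=np.array(json.load(open('log.json')))[1:];u,v=L[:,2],L[:,3]
r=ls(lambda c:np.hypot(u-c[0],v-c[1])-40,[-240,78]);t=np.arctan2(-(u-r.x[0]),v-r.x[1])
# tangent for increasing theta in (u,v): (-cos,-sin); resisting force on tool is opposite
Ft=-(L[:,5]*-np.cos(t)+L[:,6]*-np.sin(t)); Fr=L[:,5]*-np.sin(t)+L[:,6]*np.cos(t)
print('c',r.x.round(1),'th',np.degrees(t).round(),'Ft',Ft.round(1),'Fr',Fr.round(1))
A=np.c_[np.ones_like(t),np.cos(t),np.sin(t)]
x=np.linalg.lstsq(A,Ft,rcond=None)[0];print(x.round(2),'amp',np.hypot(*x[1:]),'res',(Ft-A@x).round(1))
# Ft = c + K sin(delta), delta=heavy-side angle past bottom = theta-th* ; heavy down at th*
print('theta with heavy side down', np.degrees(np.arctan2(-x[1],x[2])))
E
python3 fit.py
```

```text
[ 1.970e+01  4.491e+02 -2.317e+02  3.850e+01  2.800e+00 -2.200e+00
  3.200e+00  2.000e-01  3.240e+01]
[ 2.060e+01  4.493e+02 -2.137e+02  4.780e+01  4.600e+00 -4.300e+00
  2.500e+00  2.000e-01  3.240e+01]
[ 2.140e+01  4.493e+02 -2.025e+02  6.480e+01  6.400e+00 -6.400e+00
 -2.300e+00  2.000e-01  3.190e+01]
c [-240.3   77.9] th [  70.  101.  132.  163. -168. -138. -109.] Ft [5.6 2.6 2.6 1.4 1.4 1.5 4.3] Fr [-0.7  5.2  6.4 10.9 -3.6 -4.7 -5.3]
[ 4.55  3.36 -0.44] amp 3.3841798988210114 res [ 0.3 -0.9  0.6  0.2  0.1 -0.8  0.5]
theta with heavy side down -97.46815487216773
```

```bash
python3 -m inch '0 -0.6 -2 0 0 0;0 -0.5 -2 0 0 0;0 -0.4 -2.1 0 0 0;0 -0.3 -2.1 0 0 0;0 -0.2 -2.1 0 0 0;0 -0.1 -2.1 0 0 0;0 0 -2.1 0 0 0;0 0.1 -2.1 0 0 0;0 0.2 -2.1 0 0 0;0 0.3 -2.1 0 0 0' >/dev/null; python3 r.py log; python3 -m inch '0 0.5 -2 0 0 0;0 0.6 -2 0 0 0;0 0.7 -2 0 0 0;0 0.8 -1.9 0 0 0;0 0.9 -1.9 0 0 0;0 1 -1.9 0 0 0;0 1.1 -1.8 0 0 0;0 1.2 -1.7 0 0 0;0 1.2 -1.7 0 0 0;0 1.3 -1.6 0 0 0' >/dev/null; python3 r.py log; python3 -m inch '0 1.4 -1.5 0 0 0;0 1.5 -1.5 0 0 0;0 1.6 -1.4 0 0 0;0 1.6 -1.3 0 0 0;0 1.7 -1.2 0 0 0;0 1.8 -1.1 0 0 0;0 1.8 -1 0 0 0;0 1.9 -0.9 0 0 0;0 1.9 -0.8 0 0 0;0 2 -0.7 0 0 0' >/dev/null; python3 r.py log;python3 -m inch '0 2 -0.6 0 0 0;0 2 -0.5 0 0 0;0 2.1 -0.4 0 0 0;0 2.1 -0.3 0 0 0;0 2.1 -0.2 0 0 0;0 2.1 -0.1 0 0 0;0 2.1 0 0 0 0;0 2.1 0.1 0 0 0;0 2.1 0.2 0 0 0;0 2.1 0.3 0 0 0' >/dev/null; python3 r.py log; python3 fit.py; python3 r.py x 371 341 311 281 263
```

```text
[ 2.220e+01  4.493e+02 -2.010e+02  8.510e+01  9.100e+00 -8.400e+00
 -7.400e+00  2.000e-01  3.140e+01]
[ 2.300e+01  4.491e+02 -2.091e+02  1.028e+02  1.050e+01 -2.000e+00
 -1.070e+01  2.000e-01  3.090e+01]
[ 2.390e+01  4.487e+02 -2.244e+02  1.141e+02  8.300e+00  7.800e+00
 -3.300e+00  2.000e-01  3.170e+01]
[ 2.470e+01  4.486e+02 -2.456e+02  1.169e+02  2.600e+00  7.600e+00
  8.600e+00  2.000e-01  3.280e+01]
c [-240.3   77.7] th [  70.  100.  131.  163. -168. -138. -109.  -79.  -51.  -24.    8.] Ft [5.6 2.6 2.6 1.4 1.4 1.5 4.3 5.7 7.1 8.4 8.7] Fr [-0.7  5.2  6.4 10.9 -3.6 -4.7 -5.3 -9.6 -8.3  0.1  7.5]
[ 4.71  3.68 -0.44] amp 3.711172019402918 res [-0.  -1.   0.6  0.4  0.2 -0.7  0.3 -0.1 -0.2  0.2  0.4]
theta with heavy side down -96.85528248701897
-2.1 -0.3 ; -2.1 -0.2 ; -2.1 -0.1 ; -2.1 -0.0 ; -2.1 0.1 ; -2.1 0.2 ; -2.1 0.3 ; -2.1 0.4 ; -2.0 0.5 ; -2.0 0.6
-2.0 0.7 ; -1.9 0.8 ; -1.9 0.9 ; -1.8 1.0 ; -1.8 1.1 ; -1.7 1.2 ; -1.6 1.3 ; -1.6 1.4 ; -1.5 1.5 ; -1.4 1.5
-1.3 1.6 ; -1.2 1.7 ; -1.2 1.7 ; -1.1 1.8 ; -1.0 1.9 ; -0.9 1.9 ; -0.8 1.9 ; -0.7 2.0 ; -0.6 2.0 ; -0.5 2.0
-0.2 1.2 ; -0.2 1.2 ; -0.1 1.2 ; -0.1 1.3 ; -0.1 1.3 ; -0.0 1.3 ; 0.0 1.3 ; 0.1 1.3 ; 0.1 1.3 ; 0.1 1.2
```

The fit gives drag 4.7 N and weight 3.7 N, both as stated, with the heavy side down at handle angle −97°. Going back there, logging the reverse direction as a check.

```bash
cp log.json fwd.json; python3 -m inch '0 -2.1 -0.3 0 0 0;0 -2.1 -0.2 0 0 0;0 -2.1 -0.1 0 0 0;0 -2.1 0 0 0 0;0 -2.1 0.1 0 0 0;0 -2.1 0.2 0 0 0;0 -2.1 0.3 0 0 0;0 -2.1 0.4 0 0 0;0 -2 0.5 0 0 0;0 -2 0.6 0 0 0' >/dev/null; python3 r.py log; python3 -m inch '0 -2 0.7 0 0 0;0 -1.9 0.8 0 0 0;0 -1.9 0.9 0 0 0;0 -1.8 1 0 0 0;0 -1.8 1.1 0 0 0;0 -1.7 1.2 0 0 0;0 -1.6 1.3 0 0 0;0 -1.6 1.4 0 0 0;0 -1.5 1.5 0 0 0;0 -1.4 1.5 0 0 0' >/dev/null; python3 r.py log; python3 -m inch '0 -1.3 1.6 0 0 0;0 -1.2 1.7 0 0 0;0 -1.2 1.7 0 0 0;0 -1.1 1.8 0 0 0;0 -1 1.9 0 0 0;0 -0.9 1.9 0 0 0;0 -0.8 1.9 0 0 0;0 -0.7 2 0 0 0;0 -0.6 2 0 0 0;0 -0.5 2 0 0 0' >/dev/null; python3 r.py log;  python3 -m inch '0 -0.2 1.2 0 0 0;0 -0.2 1.2 0 0 0;0 -0.1 1.2 0 0 0;0 -0.1 1.3 0 0 0;0 -0.1 1.3 0 0 0;0 0 1.3 0 0 0;0 0 1.3 0 0 0;0 0.1 1.3 0 0 0;0 0.1 1.3 0 0 0;0 0.1 1.2 0 0 0' >/dev/null; python3 r.py log; python3 fit.py
```

```text
[ 2.560e+01  4.489e+02 -2.264e+02  1.150e+02  6.500e+00 -1.800e+00
 -1.400e+00  2.000e-01  3.190e+01]
[ 2.640e+01  4.491e+02 -2.101e+02  1.037e+02  6.800e+00 -4.700e+00
 -1.800e+00  2.000e-01  3.190e+01]
[ 2.720e+01  4.493e+02 -2.013e+02  8.570e+01  5.100e+00 -6.700e+00
  2.400e+00  2.000e-01  3.230e+01]
[ 2.800e+01  4.494e+02 -2.007e+02  7.330e+01  4.600e+00 -3.800e+00
  4.700e+00  2.000e-01  3.260e+01]
c [-240.4   77.7] th [  70.  100.  131.  163. -168. -138. -109.  -79.  -51.  -24.    8.  -20.
  -49.  -78.  -96.] Ft [ 5.6  2.6  2.6  1.4  1.4  1.5  4.3  5.7  7.1  8.4  8.7 -1.2 -1.7 -3.7
 -4.3] Fr [-0.7  5.2  6.4 10.9 -3.6 -4.7 -5.3 -9.6 -8.3  0.1  7.5 -1.9 -4.7 -6.1
 -4.3]
[2.94 2.07 1.89] amp 2.798359725977486 res [ 0.1 -1.8 -0.4 -0.1  0.9  1.4  3.8  4.2  4.4  4.4  3.5 -5.4 -4.6 -5.3
 -5.1]
theta with heavy side down -47.583096372881364
```

The reverse readings agree (predicted −1.1, −2.0, −3.5, −4.6; read −1.2, −1.7, −3.7, −4.3). The handle is at −96°. Hold still, check, hand in.

```bash
python3 -m inch '0 0 0 0 0 0;0 0 0 0 0 0;0 0 0 0 0 0;0 0 0 0 0 0;0 0 0 0 0 0;0 0 0 0 0 0;0 0 0 0 0 0;0 0 0 0 0 0;0 0 0 0 0 0;0 0 0 0 0 0'; python3 r.py log; python3 -c "
from rig import ctrl
print(abs(ctrl.sense()['dq']).max()); print(ctrl.finish_job())"
```

```text
time_s: 28.88
eef_pos: [479.8, -109.6, 73.3]
ee_rot: [0.001, 0.995, 0.097, 0.001]
force: [7.4, -2.6, 3.0]
grip_width: 0.172
grip_force: 32.3
[ 2.890e+01  4.493e+02 -2.007e+02  7.330e+01  6.800e+00 -4.000e+00
  3.000e+00  2.000e-01  3.230e+01]
0.0012946205239025446
the job is handed in; nothing more can be done
None
```

I handed the job in at about 29 s: I turned the timer back until it hit its stop, and the drum is held still by the gripped handle (about 32 N) with its heavy side down, within a few degrees by feel (handle at −96°, fitted target −97°); no verdict came back.

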